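# Close the test jig over its locating pin and hold it pressed

## Robot

A 7-joint arm with a two-finger parallel gripper is mounted at the origin on the work surface. World frame = base frame: x ahead of the robot, y to its left, z up, the work surface at z = 0. Lengths are in m, angles in degrees, forces in N, time in s.
With the tool pointing down it reaches from about 0.4 to 0.85 m from the base axis. Payload 4.5 kg.
Tool frame: the origin (TCP) lies at the very end of the fingers, on their centre line; the grasp point (between the pads) lies 19 mm behind it; z points along the fingers, y is the direction in which the jaws open and shut (so a half turn about z gives the same grasp; the last joint's range is limited). The gripper opens to 88 mm and grips with 3 to 60 N. Pads are 18 mm wide; open, the fingers measure 123 mm over their backs; the gripper's body (75 mm by 187 mm) begins 45 mm behind the grasp point.
Start: joints at [-65.959, 39.483, -11.15, 89.685, 9.013, 51.709, -12.324], TCP at [0.235, 0.579, 0.208] pointing down, gripper open.
Joint ranges: [-172.22, 172.22], [-26.19, 119.32], [-84.43, 86.54], [7.71, 146.69], [-57.33, 237.33], [2.42, 119.75], [-152.13, 152.13]. Speed limits (degrees/s): [147.25, 147.25, 180, 180, 180, 180, 180].

## Interface

Orientations are given as a 3x3 rotation matrix whose columns are the frame's x, y, z axes.
In Python, from rig import move_pose, servo_line, move_j, grip, hold, ik, state, snapshot, camera_info, PlanningError, job_done, look_for, place_of gives the robot as it stands. Calls block until the motion is done:
- move_pose(position, orientation): joint-space move of the TCP to a pose.
- servo_line(position, rotation=None, rate=0.15, until_force=None): straight line of the TCP; rotation=None keeps the orientation; rate is the mean speed in m/s. With until_force (N) it stops when the force on the tool has changed by that much, and returns True; else False.
- move_j(angles): joint-space move.
- grip(opening, effort=None): opening from 0.0 (shut) to 1.0 (fully open); effort is the grip in N (None keeps the last); returns when the fingers have stopped.
- hold(seconds).
- ik(position, orientation): joint angles nearest the present ones, or None.
- state(): the state.
- snapshot(name): name is "scene" or "top"; returns (picture, depth): 384x512x3 uint8, red, green, blue; 384x512 float32, m along the optical axis (not along the pixel's ray), 0 where there is no reading.
- camera_info(name): a dict with "K" (3x3 intrinsics, pixels), "world_from_camera" (4x4, takes a point from camera to world coordinates). Camera axes: x right, y up, looking along -z (the intrinsics and any distortion apply to the point x, -y, -z); pixel columns grow to the right and rows downward; lengths in m; the calibration is good to about 2 mm. A picture is of the moment at which its call begins. camera_info takes no time and is no camera call.
A pose or a line that the arm cannot do raises PlanningError and nothing moves.
- job_done(): hands the job in, once; it reports no verdict.
Trained networks look in the newest picture that a camera, given by its name, has taken for a name from the list of things; names that differ only in an ending like _2 or _b are one class to them, and where a whole thing is asked for, a point or a joint stands for the part that bears it (a point fixed in the world has none). Each returns a list of dicts, best first, with "score" (0 to 1); they miss things now and then, are a little off and sometimes report something else, mostly with a low value. They report only what shows in the picture. A call takes as long as a camera call. They do not tell look-alikes from the thing itself.
- look_for(query, camera): "centre" ([row, column] in pixels, amid what is visible of it).
- place_of(query, camera): "centre" ([row, column] in pixels: a listed point, or the origin of a listed thing).
The state is a dict: "t": time; "joint_pos": joint angles; "joint_velocities": joint speeds; "effort": joint torques, N m; "tool_pos": TCP position; "tcp_rot": TCP orientation; "ft_force": force on the tool from outside, world axes, zero at the start; "wrist_torque": the same for the moment, N m; "grip_width": opening from 0.0 (shut) to 1.0 (fully open).
Only numpy, scipy, OpenCV 4.12 (cv2) and the standard library are available. Lean on these libraries where they do the work, as an engineer would, in place of code of your own. Each camera call takes 0.05 s, during which the arm holds its last target. There are 200 camera calls.

## Task

Pick up the jig cover by its grip bar, bring it over the test jig, square to the jig, and work it along the slot until the socket in its underside drops over the locating pin; then press it down against the springs as far as it goes. Be gentle with the jig, its board and its pin (keep the push below about 30 N), leave the other things on the bench alone, and finish still holding the cover pressed fully down: do not let go.

Things in the scene. Friction and masses are not known exactly. Their poses are not given: they have to be found in the camera images.
- cover: Loose jig cover lying flat, right of the jig: off-white plate 90 mm (its x) by 80 mm (its y), 22 mm thick, 0.2 to 0.4 kg, with a black grip bar on the middle of its top, 20 mm wide (along x), 60 mm long (along y), reaching from 22 to 64 mm above the underside. Origin: centre of the underside, z up. May go on either way round.
- socket (a point): Centre of the mouth of the cover's blind round socket, in the middle of the flat underside (the cover's origin): 12 mm across, 17 mm deep, 1.5 mm chamfer. Out of sight while the cover is upright.
- jig: Test jig fixed to the bench: grey box 190 mm (its x) by 120 mm (its y) by 38 mm tall. Origin: centre of its underside at bench level, z up. Above it a green circuit board, 152 by 90 mm, floats on springs, its top 50 mm above the bench; its middle has a slot, 46 mm along jig x. The cover's x goes along the jig's x.
- slot (a point): Centre of the slot, at the board's top (50 mm above the bench). Out of the slot stands a clamped upright steel pin, 10 mm thick, tip 58 mm above the bench (3 mm taper to a flat end 6 mm across). It is on the slot's centre line but anywhere within 14 mm of this point along the jig's x; its place is not reported. Cover underside: 58 mm on the tip, 50 mm dropped on, 44 mm pressed home.
- bed (a joint): How far the sprung board is pressed down, in m: 0 at rest (held up by about 6 N, more than the cover's weight), 0.006 at its stop, where the springs push back with about 16 N; it springs back when released.
- flux: Bystander: white plastic bottle, 52 mm in diameter, 115 mm tall; origin at the centre of its underside.
- carton: Bystander: small cardboard box 100 x 85 x 55 mm; origin at the centre of its underside.
- driver: Bystander: screwdriver with a black handle lying on the bench beyond the jig, about 200 mm long.
Things that resemble listed ones, but are neither listed nor needed, are in the scene too. Several things have the shape of the jig; the one meant has the colours described above.

How it is judged (in metres and radians):
On the way, in this order (a step that is already met when the one before it is completed fails the run):
1. the cover is lifted clear of the bench in the gripper (height (world z) of cover above 0.03 m and contact force between the fingers and cover above 1 N), for 0.1 s.
2. the cover has dropped over the pin (z of cover in the frame of jig below 0.052 m and angle between cover's own z axis and vertical below 0.1 rad and x of cover in the frame of jig between -0.018 and 0.018 m and y of cover in the frame of jig between -0.004 and 0.004 m), for 0.02 s.
At the end, for the whole second after the job is handed in: The cover sits on the pin (within 4 mm of the jig's centre line, within 18 mm of its centre along the slot), level within 4 degrees and square to the jig within 8 degrees, and the gripper still holds it and keeps the sprung board pressed down by more than 4.2 mm of its 6 mm, at rest (value of joint bed above 0.0042 m and z of cover in the frame of jig below 0.0465 m and angle between cover's own z axis and vertical below 0.07 rad and x of cover in the frame of jig between -0.018 and 0.018 m and y of cover in the frame of jig between -0.004 and 0.004 m and angle between the x axis of cover and the x axis of jig, either way round below 0.15 rad and contact force between the fingers and cover above 1 N and contact force between cover and jig above 8 N and linear speed of cover below 0.02 m/s); the arm keeps its last pose, push and grip.
It fails at once if the cover is rammed against the jig, board or pin (contact forces over 60 N in sum) (contact force between cover and jig above 60 N).
It fails at once if the gripper pushes on the jig itself with more than 10 N (contact force between the arm and jig above 10 N).
It fails at once if a bystander is moved by more than 30 mm (distance of any of flux, carton, driver from where it was at the start of the episode above 0.03 m).
It also fails if it takes over 61 s, if anything falls off the work surface, if the arm or the gripper's body presses on something with over 40 N, if the wrist force passes 120 N, or if a joint passes its speed limit or range.

## Working session

There is one attempt and no reset: what is moved stays moved. The work goes in short steps, each a Python script; the robot and the scene stay as the last script left them, time stands still between calls to the robot, and variables do not carry over. Pictures are saved under pics/ and viewed, about 8 in all and at most 12, crops included, and the job is handed in when it is done.

```bash
ls; mkdir -p pics
cat > h.py <<'E'
import numpy as np, cv2
from rig import *
def world(cam, rc, depth=None, z=None):
    ci=camera_info(cam); K=np.array(ci["K"]); T=np.array(ci["world_from_camera"])
    d=ci.get("distortion"); d=None if d is None else np.array(d,float)
    u=cv2.undistortPoints(np.array([[[rc[1],rc[0]]]],float),K,d)[0,0]
    ray=T[:3,:3]@np.array([u[0],-u[1],-1.]); o=T[:3,3]
    s=depth if z is None else (z-o[2])/ray[2]
    return o+s*ray
E
python3 - <<'E'
from h import *
for c in("scene","top"):
    im,d=snapshot(c); cv2.imwrite(f"pics/{c}0.png",im[:,:,::-1]); np.save(f"{c}_d.npy",d); np.save(f"{c}_i.npy",im)
    ci=camera_info(c); print(c,{k:np.round(np.array(v,float),3).tolist() if not isinstance(v,str) else v for k,v in ci.items()})
    for q in("cover","jig","slot","flux","carton","driver"):
        for r in place_of(q,c)[:4]:
            rc=r["centre"]; i,j=int(rc[0]),int(rc[1]); print(q,np.round(rc,1),round(r["score"],2),np.round(world(c,rc,d[i,j]),3))
E
cd pics; python3 -c "
import cv2
a=[cv2.imread(f'{c}0.png') for c in('scene','top')]
cv2.imwrite('both.png',cv2.resize(cv2.vconcat(a),None,fx=.78,fy=.78))"
```

```text
pics
scene {'K': [[407.779, 0.0, 257.231], [0.0, 407.779, 193.608], [0.0, 0.0, 1.0]], 'world_from_camera': [[-0.876, -0.392, 0.282, 0.961], [0.482, -0.691, 0.539, 0.656], [-0.016, 0.608, 0.794, 1.101], [0.0, 0.0, 0.0, 1.0]]}
cover [163.8 266.8] 0.87 [ 0.495 -0.158  0.044]
jig [233.5 301.3] 0.92 [0.545 0.141 0.048]
jig [330.9 279. ] 0.82 [0.752 0.358 0.037]
jig [286.1 369.5] 0.81 [0.474 0.377 0.05 ]
jig [163.5 266.1] 0.47 [ 0.497 -0.16   0.045]
slot [274.1 373.1] 0.91 [0.441 0.352 0.046]
slot [227.2 300.9] 0.79 [0.529 0.115 0.036]
slot [324.9 281.4] 0.63 [0.742 0.353 0.055]
flux [122.4 227. ] 0.72 [ 0.512 -0.439  0.018]
carton [176.3 188.3] 0.66 [ 0.754 -0.238  0.047]
driver [260.1 227.8] 0.72 [0.774 0.097 0.019]
top {'K': [[474.269, 0.0, 257.022], [0.0, 474.269, 187.139], [0.0, 0.0, 1.0]], 'world_from_camera': [[-0.012, 0.982, -0.19, 0.331], [-1.0, -0.013, -0.006, -0.045], [-0.008, 0.19, 0.982, 1.483], [0.0, 0.0, 0.0, 1.0]]}
cover [229.1 303.8] 0.74 [ 0.476 -0.176  0.066]
jig [242.6 128. ] 0.79 [0.443 0.354 0.051]
jig [217.4 205.8] 0.56 [0.518 0.121 0.041]
jig [153.1 141.7] 0.55 [0.722 0.323 0.049]
slot [213.4 203.9] 0.8 [0.529 0.126 0.05 ]
slot [146.6 131.1] 0.68 [0.747 0.36  0.037]
slot [240.9 123.4] 0.6 [0.449 0.371 0.04 ]
flux [223.8 393.7] 0.57 [ 0.487 -0.442  0.075]
carton [151.  331.2] 0.63 [ 0.718 -0.269  0.057]
driver [144.6 217.6] 0.7 [0.757 0.088 0.012]
driver [230.7 305.5] 0.48 [ 0.471 -0.181  0.065]
```

View pics/top0.png

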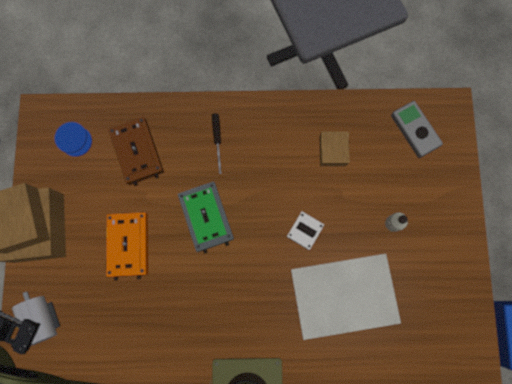

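View pics/scene0.png

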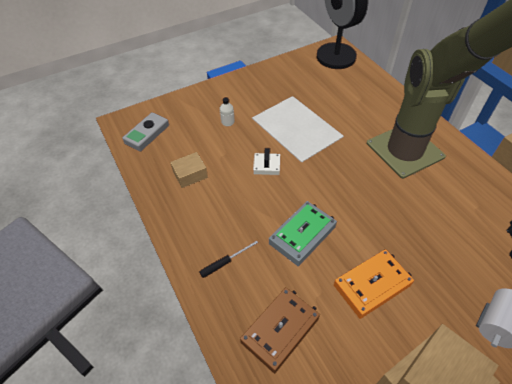

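The jig candidates in the top view are grey/green (215,205), orange (245,127) and brown (152,135). Only the first has a grey box with a green board, so that's the one. I'll rectify the jig and the cover metrically and confirm with one crop.

```bash
cat >> h.py <<'E'
def rectify(im,cam,z,c,half=0.13,res=0.0005):
    """plane z -> image; col = +x world, row = +y world (from c-half)"""
    ci=camera_info(cam);K=np.array(ci["K"]);T=np.linalg.inv(np.array(ci["world_from_camera"]))
    n=int(2*half/res); g=(np.arange(n)+.5)*res-half
    X,Y=np.meshgrid(c[0]+g,c[1]+g); P=np.stack([X,Y,np.full_like(X,z),np.ones_like(X)],-1)@T.T
    u=K[0,0]*P[...,0]/-P[...,2]+K[0,2]; v=K[1,1]*-P[...,1]/-P[...,2]+K[1,2]
    return cv2.remap(im,u.astype(np.float32),v.astype(np.float32),cv2.INTER_LINEAR)
def fit(mask,c,half=0.13,res=0.0005,close=25):
    m=cv2.morphologyEx(mask.astype(np.uint8),cv2.MORPH_CLOSE,np.ones((close,close)))
    m=cv2.morphologyEx(m,cv2.MORPH_OPEN,np.ones((9,9)))
    cs=cv2.findContours(m,cv2.RETR_EXTERNAL,cv2.CHAIN_APPROX_NONE)[0]
    if not cs: return None
    k=max(cs,key=cv2.contourArea)
    (x,y),(w,h),a=cv2.minAreaRect(k)
    if w<h: w,h,a=h,w,a+90
    return np.array([c[0]-half+x*res,c[1]-half+y*res,w*res,h*res,(a+90)%180-90])  # angle of long side
def green(r):
    r=r.astype(int); return (r[...,1]>r[...,0]+50)&(r[...,1]>r[...,2]+50)
def white(r): return r.min(-1)>150
def dark(r): return r.max(-1)<60
E
python3 - <<'E'
from h import *
J=(.523,.122);C=(.482,-.172); t=[]
for c in("top","scene"):
    im=np.load(f"{c}_i.npy")
    r=rectify(im,c,.05,J); print(c,"board",np.round(fit(green(r),J),4)); t.append(r)
    r2=rectify(im,c,.022,C,.08); print(c,"cover",np.round(fit(white(r2),C,.08,close=81),4)); t.append(cv2.resize(r2,(520,520)))
    r3=rectify(im,c,.064,C,.08); print(c,"bar top",np.round(fit(dark(r3),C,.08,close=3),4))
o=cv2.vconcat([cv2.hconcat(t[:2]),cv2.hconcat(t[2:])]); cv2.imwrite("pics/crop1.png",cv2.resize(o,(600,600))[:,:,::-1])
E
```

```text
top board [ 0.5239  0.124   0.1504  0.0887 18.4349]
top cover [  0.477   -0.1843   0.0877   0.0775 -31.6513]
top bar top [ 4.74900e-01 -1.82800e-01  5.36000e-02  1.86000e-02  5.81726e+01]
scene board [ 0.528   0.1243  0.1523  0.0899 18.5576]
scene cover [  0.4816  -0.1932   0.103    0.1019 -32.0619]
scene bar top [ 4.90000e-01 -1.69500e-01  8.61000e-02  1.49000e-02  5.79946e+01]
```

View pics/crop1.png

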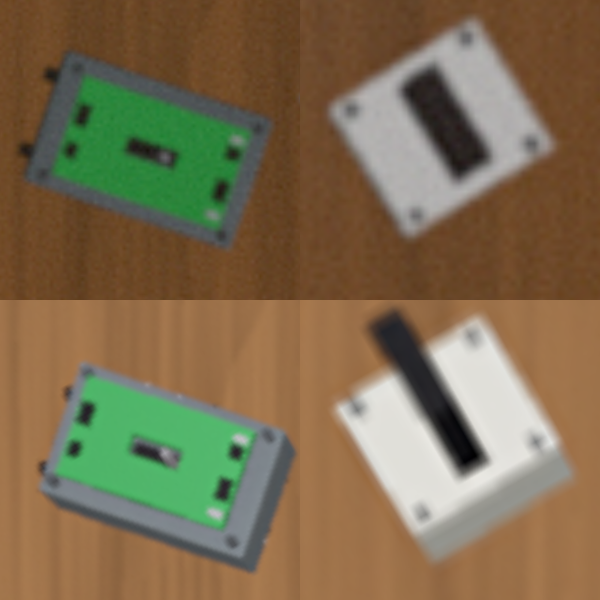

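The crop confirms the grey box and green board: jig yaw is about 18.5°, and a bright pin tip sits toward +x in the slot. The cover's x is at about -31.7°. Next I grasp the bar.

```bash
cat >> h.py <<'E'
def R(ydeg):
    a=np.radians(ydeg); y=np.array([np.cos(a),np.sin(a),0]); z=np.array([0,0,-1.]); return np.stack([np.cross(y,z),y,z],1)
E
python3 - <<'E'
from h import *
# pin blob at z=.058 and slot, cover top in scene
J=(.526,.124)
for c in("top","scene"):
    im=np.load(f"{c}_i.npy"); a=np.radians(18.5)
    r=rectify(im,c,.058,J,.03).astype(int); g=r.min(-1); m=(g>g.max()*.8)&~green(r)
    ys,xs=np.nonzero(m); p=np.array([xs.mean(),ys.mean()])*.0005-.03+J
    b=fit(green(rectify(im,c,.05,J)),J); d=p-b[:2]; print(c,"pin",p.round(4),m.sum(),g.max(),"in jig",d@[np.cos(a),np.sin(a)],d@[-np.sin(a),np.cos(a)])
C=(.482,-.172); im=np.load("scene_i.npy"); r=rectify(im,"scene",.022,C,.08)
print("cover scene",fit(r.min(-1)>205,C,.08,close=81))
for off in(0,180):
    j1=ik([.478,-.184,.03],R(-31.7+off)); j2=ik([.526,.124,.1],R(18.5+off)); print(off,np.round(j1,0) if j1 is not None else None,np.round(j2,0)if j2 is not None else None)
E
```

```text
top pin [0.5345 0.1273] 141 99 in jig 0.011120894763857301 -0.0003036087326379079
scene pin [0.5397 0.1284] 155 166 in jig 0.012423276696042748 0.00024500870092820855
cover scene [  0.48025632  -0.18437182   0.08814484   0.07696219 -32.30041122]
0 [ 17.  48.  -2. 117.   7.  15. -23.] [-16.  42.  -4. 110.   5.  28.  -5.]
180 [ 43.  56. -46. 115.  66.  41. 101.] [  8.  49. -47. 109.  51.  45. 132.]
```

Run:
```python
from h import *
r=R(-31.9); c=[.4785,-.184]
grip(1.0,30); move_pose([*c,.16],r)
print(servo_line([*c,.029],rate=.1,until_force=6), np.round(state()["tool_pos"],4))
grip(0.0,40); s=state(); print(s["grip_width"]*88, s["ft_force"],s["tool_pos"])
p=s["tool_pos"]; servo_line([p[0],p[1],.16],rate=.12); s=state(); print(s["t"],s["grip_width"]*88,s["ft_force"])
move_pose([.5365,.128,.16],R(18.5)); s=state(); print(s["t"],s["tool_pos"],s["ft_force"],s["wrist_torque"])
t=[]
for q in("top","scene"):
    im,d=snapshot(q); np.save(f"{q}_i2.npy",im); t.append(im[100:320,110:350])
cv2.imwrite("pics/held.png",cv2.resize(cv2.hconcat(t),None,fx=1.6,fy=1.6)[:,:,::-1])
```

```text
False [ 0.4789 -0.1842  0.0295]
19.02919259515133 [ 1.72765611 -0.78359383 -1.45172509] [ 0.47896427 -0.18425291  0.02900509]
7.5 18.742592957577244 [-0.16551032  0.17052557 -3.75456126]
8.7083 [0.53655163 0.12515998 0.15976425] [ 1.61950754 -1.07274724 -2.98759825] [-0.09999643  0.0294978  -0.0285891 ]
```

View pics/held.png

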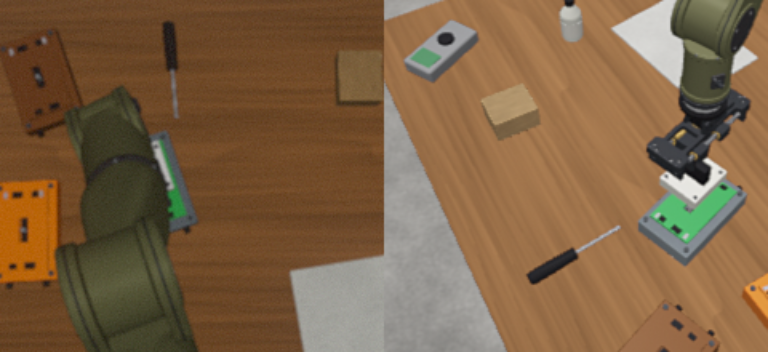

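The picture shows the cover held level above the green jig, with the bystanders untouched. I'll settle lower and measure the cover relative to the board in the scene camera.

Run:
```python
from h import *
a=np.radians(18.5); ex=np.array([np.cos(a),np.sin(a)])
servo_line([.5365,.1275,.097],R(18.5),rate=.08,until_force=8); hold(.4)
s=state(); print(s["t"],np.round(s["tool_pos"],4),s["ft_force"],np.degrees(np.arctan2(s["tcp_rot"][1][1],s["tcp_rot"][0][1])))
im,_=snapshot("scene"); np.save("scene_i3.npy",im); J=(.53,.126)
z=s["tool_pos"][2]-.029+.022
r=rectify(im,"scene",z,J); f=fit(r.min(-1)>205,J,close=81); print("cover",np.round(f,4))
cv2.imwrite("pics/low.png",cv2.resize(cv2.hconcat([r,rectify(im,"scene",.05,J)]),(800,400))[:,:,::-1])
```

```text
10.15 [0.5366 0.1275 0.0972] [ 0.20274791 -0.03694072 -2.76026247] 18.501125035414898
cover [ 0.5374  0.1272  0.0892  0.0782 18.0343]
```

View pics/low.png

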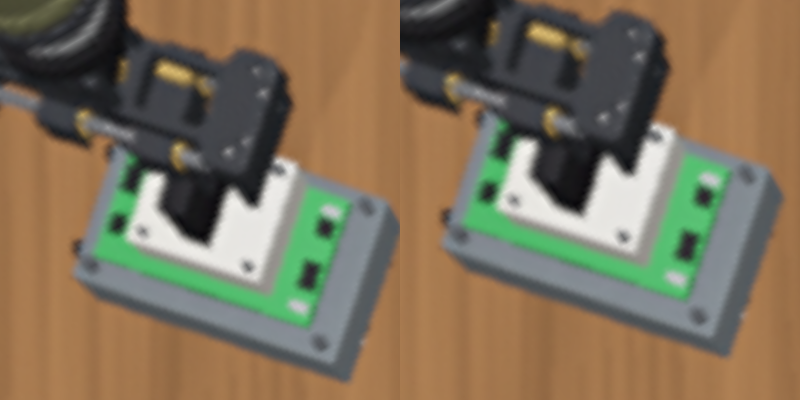

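The cover is centred to about 0.2 mm in jig y and sits about 2 mm short of the pin in x. I'll shift it and descend with force guarding.

Run:
```python
from h import *
p=np.array([.5385,.1283])
servo_line([*p,.090],rate=.05,until_force=8)
hit=servo_line([*p,.0795],rate=.015,until_force=6); s=state()
print(hit,s["t"],np.round(s["tool_pos"],4),s["ft_force"],s["wrist_torque"])
hold(.3); s=state(); print(np.round(s["tool_pos"],4),s["ft_force"])
```

```text
False 11.35 [0.5386 0.1283 0.0796] [ 0.06978237 -0.16523828 -3.48744927] [-0.06609675  0.01607184 -0.00383327]
[0.5385 0.1283 0.0796] [ 0.89805398  0.63508048 -3.36391821]
```

There was no contact down to an underside height of about 50.6 mm, below the 58 mm tip, so it has dropped on. Now I press down.

Run:
```python
from h import *
p=[.5385,.1283]
for z in(.078,.0765,.075,.074,.0735,.073,.0725,.072,.0715,.071,.0705,.070):
    servo_line([*p,z],rate=.01,until_force=15); hold(.15); s=state(); print(z,np.round(s["tool_pos"],4),np.round(s["ft_force"],1),round(s["grip_width"]*88,2))
    if s["ft_force"][2]+3>20: break
hold(.3); s=state(); print(s["t"],np.round(s["tool_pos"],4),np.round(s["ft_force"],1))
im,_=snapshot("scene"); J=(.53,.126)
r=rectify(im,"scene",.066,J); print("cover",np.round(fit(r.min(-1)>205,J,close=81),4))
cv2.imwrite("pics/end.png",cv2.resize(r,(600,600))[:,:,::-1])
```

```text
0.078 [0.5388 0.1283 0.0783] [-1.3  0.3  2.7] 18.52
0.0765 [0.5388 0.1284 0.0767] [-0.7  0.1  5.1] 18.61
0.075 [0.5388 0.1284 0.0755] [-1.9 -0.5  6.9] 18.84
0.074 [0.5388 0.1284 0.0746] [-1.8 -0.9  8.5] 18.79
0.0735 [0.5388 0.1284 0.0742] [-1.2 -0.4  9.8] 18.83
0.073 [0.5388 0.1284 0.0738] [-1.7 -1.8  9.7] 18.89
0.0725 [0.5388 0.1284 0.0734] [-2.   0.  11.5] 18.94
0.072 [0.5389 0.1284 0.073 ] [-1.7  0.2 10.9] 19.06
0.0715 [0.5389 0.1283 0.0729] [-3.2 -1.2 15.1] 18.88
0.071 [0.5389 0.1284 0.0728] [-3.6 -1.2 18.8] 19.29
16.1 [0.5389 0.1284 0.0729] [-2.9 -1.7 18.8]
cover [ 0.5381  0.1321  0.0893  0.0705 18.1381]
```

View pics/end.png

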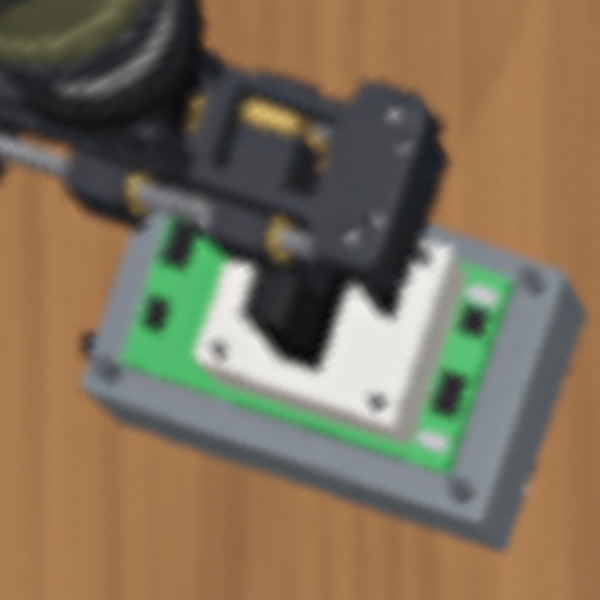

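The tool stopped rising at z = 72.9 mm, so the underside is at about 44 mm. The force rose steeply at the stop, with a push of about 22 N. The cover looks level and square, so I'm handing in.

Run:
```python
from h import *
s=state(); print(np.round(s["ft_force"],1),s["grip_width"]*88); job_done(); print("handed in",s["t"])
```

```text
[-4.6 -1.6 18.7] 18.915112770821224
the job is handed in; nothing more can be done
handed in 16.15
```

I gripped the cover by its bar and brought it square over the grey and green jig. I moved it along the slot to the pin, which I measured about 11–12 mm towards +x of the slot centre. It went over the pin with no force change down to an underside height of about 50.6 mm. I then pressed it down to the hard stop and handed in at 16.2 s, still holding it.

**Last checks:**
- **Height:** the tool stopped at z = 72.9 mm, so the underside is at about 44 mm, which is fully home.
- **Force:** the push is about 22 N, under the 30 N limit. It climbed gradually over the springs, then steeply at the stop.
- **Grip:** the bar is still held, with the jaws about 19 mm apart.
- **Squareness:** the cover's measured yaw is 18.1° against about 18.5° for the jig. It looks level in the last picture.

**One check that disagreed:** the final camera fit gave the cover as 70.5 mm deep instead of 80, with its centre shifted about 4–5 mm. I put this down to the gripper hiding the far edge. The fit before the descent put the cover within about 0.2 mm of the jig's centre line, and the tool did not drift sideways while pressing. I did not check the bystanders again after the press, but the earlier held view showed nothing disturbed.

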